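Third speed on the bench lathe, then start

TASK

Set the lathe to its third speed: push the speed lever with your fingertips (do not pinch it) from the parked end of its slot, counting the clicks, and leave it sitting in the third click without ever running past it into the fourth. Then, with the lever in place, press the start button (the small straight-sided one) fully down and let it spring back. Never press the wide mushroom-shaped stop button, and leave the loose things on the bench where they lie.

Things in the scene. Friction and masses are not known exactly. Their poses are not given: they have to be found in the camera images.
- selector: fixed red cast box, 130 (x) x 190 (y) x 60 (z), with an aluminium top plate and a straight slot along the middle of its top, along its own y axis; origin under its centre. Beside the slot short dark marks stand at the park place and at each click
- slot_start (a point): point on the box's top plate (60 above the bench), in the slot's middle line, where the lever's centre line stands when parked (45 from the box's centre towards its -y); its axes are those of the box, and the lever slides from here along +y
- lever (a joint): travel of the speed lever along its slot in m, 0 when parked (it starts parked), growing along the box's +y to a hard stop at 0.090. It is sprung into notches every 0.018: park at 0, first click 0.018, second 0.036, third 0.054, fourth 0.072, fifth 0.090. About 5 N are needed to leave a notch; past the crest midway between two notches it snaps forward by itself into the next, ahead of a slow fingertip, and it stays in the notch it is left in
- lever_grip (a point): centre of the lever's upright black paddle, which is 36 wide (box's x), 16 thick (along the slot) and 40 high; the point is 94 above the bench, the paddle reaches from 74 to 114 above it. The two flat 36 x 40 faces look along the slot; below the paddle is a thin steel stem. Axes are those of the box
- start (a joint): press of the start button in m: 0 up, 0.006 fully down; fully down takes 5 N, and it springs back
- start_top (a point): centre of the top of the start button: plain black straight-sided cap, 28 across, standing 14 above a fixed grey box 80 x 80 x 45; top 59 above the bench
- stop (a joint): press of the stop button in m, 0 up, 0.006 fully down
- stop_top (a point): centre of the top of the stop button: black mushroom 52 across, standing 26 above a like grey box; top 71 above the bench; not to be pressed
- gouge: turning gouge lying roughly along x: wooden handle 250 long, 29 thick, steel blade 150 long; origin under it on the bench, its x axis from handle to blade; loose, to be left alone
- bowl: small turned wooden bowl, rim 120 across, 50 high; origin under its centre; loose, to be left alone
- wax_jar: closed amber jar, 64 across, 65 high; origin under its centre; loose, to be left alone
- chuck_key: flat T-shaped steel key, about 120 by 100, 14 thick; origin under it; loose, to be left alone
- billet: square wooden blank 45 x 200 x 45; origin under its centre; loose, to be left alone
- faceplate: flat steel ring 90 across, 14 thick; origin under its centre; loose, to be left alone
- sanding_block: cork block 100 x 65 x 32; origin under its centre; loose, to be left alone
- mallet: wooden mallet lying down, head 100 x 64 x 64, handle 200 long; origin under the handle; loose, to be left alone
Not all that is in view belongs to the job. Of the things like the selector, leave any that is purple; of the rest the larger one is meant.

How it is judged:
By the outcome, as a careful person would: the job done as asked, in the order asked, and still so for the second after the job is handed in, with the robot touching nothing.
It also fails if it takes over 51 s, if anything falls off the work surface, if the arm or the gripper's body presses on something with over 40 N, if the wrist force passes 120 N, or if a joint passes its speed limit or range.

ROBOT

A 7-joint arm with a two-finger parallel gripper is mounted at the origin on the work surface. World frame = base frame: x ahead of the robot, y to its left, z up, the work surface at z = 0. Lengths are in m, angles in rad, forces in N, time in s.
With the tool pointing down it reaches from about 0.4 to 0.85 m from the base axis. Payload 4.5 kg.
Tool frame: the origin (TCP) lies midway between the tips of the shut fingers; the grasp point (between the pads) lies 19 mm behind it; z points along the fingers, y is the direction in which the jaws open and shut (so a half turn about z gives the same grasp; the last joint's range is limited). The gripper opens to 88 mm and grips with 3 to 60 N. Pads are 18 mm wide; open, the fingers measure 123 mm over their backs; the gripper's body (75 mm by 187 mm) begins 45 mm behind the grasp point.
Start: joints at [1.384, 0.689, -0.195, 1.565, 0.157, 0.902, -0.215], TCP at [0.137, -0.61, 0.239] pointing down, gripper open.
Joint ranges: [-3.01, 3.01], [-0.46, 2.08], [-1.47, 1.51], [0.13, 2.56], [-1, 4.14], [0.04, 2.09], [-2.66, 2.66]. Speed limits (rad/s): [2.57, 2.57, 3.14, 3.14, 3.14, 3.14, 3.14].

INTERFACE

Orientations are given as a rotation vector (axis times angle).
In Python, from workcell import telemetry, eyes, order gives the robot as it stands.
- The arm moves only by the shell command python3 -m jog 'ROWS'. ROWS is JSON, a list of rows, each a list of 3 entries, a list of its own where there are three numbers: the shift along the tool's x, y, z in cm, then the turn, a rotation vector about the tool's x, y, z in rad, then the opening in per cent of the stroke, from 0 (shut) to 100 (fully open). In form: [[[tx, ty, tz], [wx, wy, wz], jaw], ...]. A call has 1 to 10 rows; each row is the pose to reach, as a shift and turn from the pose commanded when the call began, along the tool's axes at that moment; what a row does not reach only later rows make up. A row lasts 1/10 s, in which the tool goes at most 50 mm and 8.59 degrees, less where a joint would pass 70% of its speed; a pose out of reach is approached as far as the arm can. A call with a gripper value outside its range is refused whole. The fingers move at their own pace and stop on an object; the grip force is fixed at half the most. Time passes only in rows, so rows that repeat a pose let the fingers close. It gives the time, the measured TCP pose, the force and the opening at its end, in the units of the state.
- telemetry.sense(): the state, without advancing time (a new reading comes with each control period).
- eyes.camera(name): name is "side" or "top"; returns (picture, depth): 384x512x3 uint8, red, green, blue; 384x512 float32, m along the optical axis (not along the pixel's ray), 0 where there is no reading.
- eyes.get_calibration(name): a dict with "fx", "fy", "cx", "cy" (pixels), "eye" and "orientation" of the camera in the world. Camera axes: x right, y up, looking along -z (the intrinsics and any distortion apply to the point x, -y, -z); pixel columns grow to the right and rows downward; lengths in m; the calibration is good to about 2 mm. A picture is of the moment at which its call begins. get_calibration takes no time and is no camera call.
- order.hand_in(): hands the job in, once; it reports no verdict.
The state is a dict: "t": time; "joint_pos": joint angles; "qvel": joint speeds; "tau": joint torques, N m; "tcp_pos": TCP position; "ee_rot": TCP orientation; "force": force on the tool from outside, world axes, zero at the start; "ft_torque": the same for the moment, N m; "finger_gap": finger opening in m.
Only numpy, scipy, OpenCV 4.12 (cv2) and the standard library are available. Lean on these libraries where they do the work, as an engineer would, in place of code of your own. Each camera call takes 0.05 s, during which the arm holds its last target. There are 200 camera calls.

## Working session

There is one attempt and no reset: what is moved stays moved. The work goes in short steps, Python scripts to look and compute and a shell command to move; the robot and the scene stay as the last step left them, time stands still between calls to the robot, and variables do not carry over. Pictures are saved under pics/ and viewed, about 8 in all and at most 12, crops included, and the job is handed in when it is done.

```bash
mkdir -p pics; ls
python3 - <<'E'
from workcell import telemetry, eyes
import cv2
for n in("top","side"):
    p,d=eyes.camera(n); cv2.imwrite(f"pics/{n}0.png",p[:,:,::-1]); print(n,eyes.get_calibration(n))
s=telemetry.sense();print(s)
E
```

```text
pics
top {'fx': 480.0348658831361, 'fy': 480.0348658831361, 'cx': 261.6223250956295, 'cy': 199.72830344150785, 'eye': array([ 0.23624215, -0.01206544,  1.80251837]), 'orientation': array([ 0.11112927, -0.09678084, -1.55361399])}
side {'fx': 456.68233785263294, 'fy': 456.68233785263294, 'cx': 255.99229640750156, 'cy': 182.94395690223416, 'eye': array([0.46821365, 0.96109172, 1.12508948]), 'orientation': array([-0.02516721,  1.1586486 ,  2.91597846])}
{'t': 0.1, 'joint_pos': array([ 1.3838369 ,  0.6899043 , -0.19452981,  1.56618707,  0.15732829,
        0.90251401, -0.21509408]), 'qvel': array([-8.21044389e-05, -2.86303199e-03,  3.68599852e-04, -2.65823709e-03,
        8.35958805e-04, -5.31653138e-05, -1.47123960e-03]), 'tau': array([-2.66542687e-03, -5.28492951e+01, -1.27130672e+00, -1.53837204e+01,
       -5.25294361e-02,  1.98510184e-03,  5.57716987e-05]), 'tcp_pos': array([ 0.13669348, -0.60931039,  0.23800199]), 'ee_rot': array([-3.12087773e+00, -3.46046655e-01,  4.87015075e-04]), 'force': array([-0.52206151,  0.11052967, -0.93255669]), 'ft_torque': array([-0.05300435,  0.08643932, -0.00616268]), 'finger_gap': 0.08841354050196194}
```

View pics/top0.png

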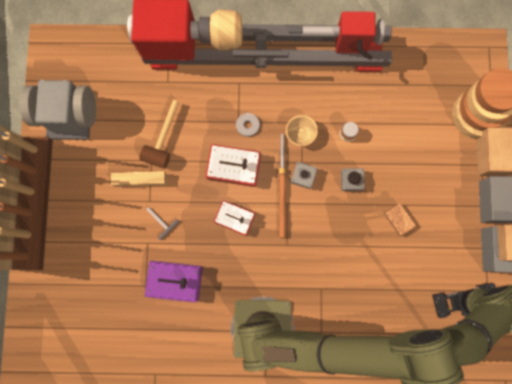

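View pics/side0.png

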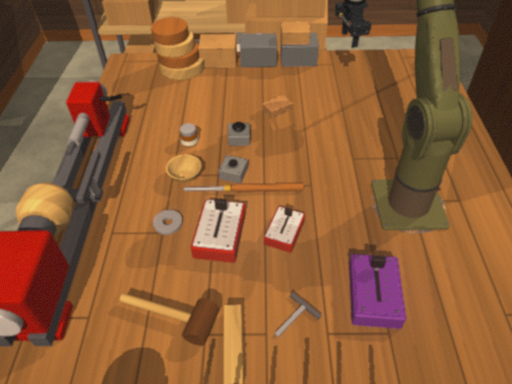

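Selector candidates in the top view are the large red at (233,165), the small red at (235,217) and the purple at (174,281). The large red fits, being non-purple and the larger of the rest. The button boxes are at (303,175) and (353,179). I'll enlarge to confirm both.

```bash
cat > h.py <<'E'
import numpy as np, cv2
from scipy.spatial.transform import Rotation as R
from workcell import telemetry, eyes
def ray(n,u,v,z):
    c=eyes.get_calibration(n); M=R.from_rotvec(c["orientation"]).as_matrix()
    d=M@np.array([(u-c["cx"])/c["fx"],-(v-c["cy"])/c["fy"],-1]); e=c["eye"]
    return e+d*(z-e[2])/d[2]
def cloud(n,dep):
    c=eyes.get_calibration(n); M=R.from_rotvec(c["orientation"]).as_matrix()
    v,u=np.indices(dep.shape)
    p=np.stack([(u-c["cx"])/c["fx"]*dep,-(v-c["cy"])/c["fy"]*dep,-dep],-1)@M.T+c["eye"]
    p[dep==0]=np.nan; return p
E
python3 - <<'E'
from h import *
t=cv2.imread("pics/top0.png"); s=cv2.imread("pics/side0.png")
a=cv2.resize(t[135:205,200:380],None,fx=4.4,fy=4.4,interpolation=cv2.INTER_CUBIC)
b=cv2.resize(s[115:265,185:310],None,fx=1,fy=1)
b=cv2.resize(s[118:268,150:310],None,fx=1.8,fy=1.8,interpolation=cv2.INTER_CUBIC)
o=np.zeros((a.shape[0]+b.shape[0],a.shape[1],3),np.uint8);o[:a.shape[0]]=a;o[a.shape[0]:,:b.shape[1]]=b
c=cv2.resize(s[118:190,215:260],None,fx=3.7,fy=3.7,interpolation=cv2.INTER_CUBIC);o[a.shape[0]:a.shape[0]+c.shape[0],400:400+c.shape[1]]=c
print(o.shape);cv2.imwrite("pics/crop.png",o)
# depth clouds
for n in("top","side"):
    p,d=eyes.camera(n); P=cloud(n,d); np.savez(f"{n}.npz",p=p,d=d,P=P)
    x,y,z=P[...,0],P[...,1],P[...,2]
    if n=="top":
        for (u,v) in((303,175),(353,179),(233,165)):
            print(u,v,ray("top",u,v,.06))
            print(np.round(z[v-6:v+7:2,u-8:u+9:2]*1000))
    # plate of large selector: heights 50..66 around
    c0=ray("top",233,165,.06)
    m=(abs(z-.06)<.008)&(np.hypot(x-c0[0],y-c0[1])<.14)
    q=P[m][:,:2].astype(np.float32); print(n,m.sum(),"med z",np.median(P[m][:,2]),cv2.minAreaRect(q),q.mean(0))
    m=(z>.08)&(z<.13)&(np.hypot(x-c0[0],y-c0[1])<.12)
    q=P[m]; print("paddle",m.sum(),np.median(q,0) if len(q) else 0, q.max(0),q.min(0), cv2.minAreaRect(q[:,:2].astype(np.float32)))
E
```

```text
(578, 792, 3)
303 175 [ 0.56269824 -0.14538095  0.06      ]
[[45. 46. 42. 40. 50. 52. 51. 46. 45.]
 [45. 47. 40. 41. 60. 49. 42. 45. 39.]
 [49. 44. 43. 58. 50. 57. 62. 41. 46.]
 [47. 45. 53. 56. 58. 55. 61. 40. 48.]
 [48. 47. 47. 55. 51. 61. 48. 46. 46.]
 [50. 46. 54. 42. 50. 38. 42. 41. 49.]
 [45. 51. 38. 45. 44. 45. 41. 38. 41.]]
353 179 [ 0.55027265 -0.32918328  0.06      ]
[[51. 44. 65. 72. 69. 67. 70. 43. 45.]
 [44. 47. 59. 64. 73. 64. 71. 74. 47.]
 [49. 60. 67. 74. 64. 67. 69. 70. 40.]
 [37. 40. 67. 66. 67. 74. 72. 64. 54.]
 [48. 44. 61. 72. 76. 65. 67. 60. 46.]
 [51. 47. 44. 57. 71. 62. 62. 40. 47.]
 [45. 45. 44. 48. 44. 44. 40. 47. 44.]]
233 165 [0.59673678 0.11355248 0.06      ]
[[57. 58. 63. 63. 67. 62. 58. 58. 57.]
 [62. 60. 70. 57. 61. 58. 59. 59. 56.]
 [56. 69. 64. 67. 66. 65. 58. 62. 68.]
 [54. 52. 61. 53. 59. 53. 65. 63. 65.]
 [56. 62. 58. 62. 60. 56. 48. 57. 54.]
 [55. 59. 62. 62. 63. 54. 56. 59. nan]
 [61. 56. 62. 61. 65. 63. 62. 55. 58.]]
top 1514 med z 0.05953536120399738 ((0.6013115048408508, 0.1146555244922638), (0.1887778490781784, 0.13043513894081116), 81.60047149658203) [0.60061765 0.11567859]
paddle 52 [0.5926138  0.07028038 0.11274316] [0.61244937 0.07832985 0.11998025] [0.57699964 0.06311407 0.08150965] ((0.594752311706543, 0.0706699788570404), (0.015084834769368172, 0.035445135086774826), 89.55937194824219)
side 2068 med z 0.06103264843974676 ((0.6006479859352112, 0.11817662417888641), (0.19256260991096497, 0.12991315126419067), 81.2435302734375) [0.60071737 0.1322202 ]
paddle 137 [0.59314645 0.07894005 0.10602425] [0.6129472  0.08661457 0.12038773] [0.57603411 0.06567929 0.08056813] ((0.5945459008216858, 0.07592874020338058), (0.017674952745437622, 0.036971017718315125), 80.42709350585938)
```

View pics/crop.png

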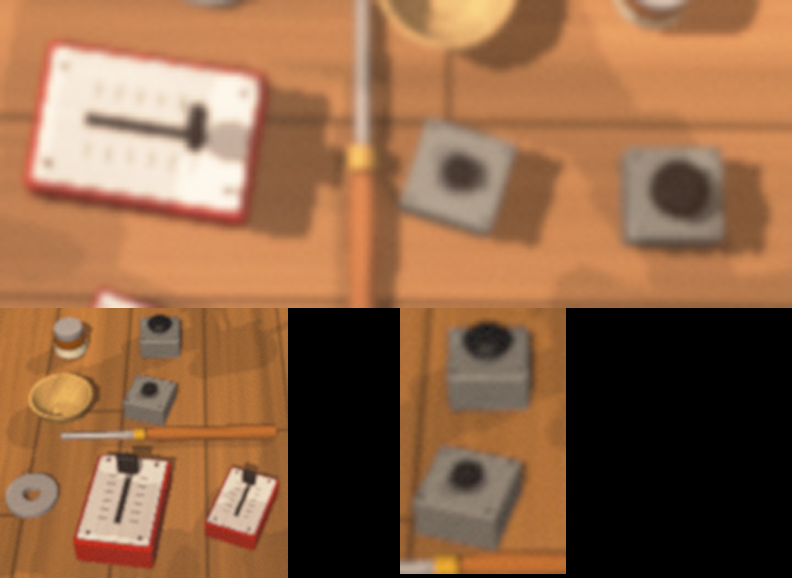

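The crop confirms three things. The large red-sided box at top px (233,165) has its paddle parked at its -y end. The small straight cap is on the box at (303,175), so that is start. The wide mushroom at (353,179) is stop, so I'll avoid it. Next I go to a hover behind the paddle with the fingers shut.

```bash
cat >> h.py <<'E'
TH=np.radians(81.3); U=np.array([np.cos(TH),np.sin(TH),0]); S0=np.array([.594,.072,0])
def plan(p,th=TH):
    s=telemetry.sense(); M=R.from_rotvec(s["ee_rot"])
    G=R.from_matrix(np.array([[np.cos(th),np.sin(th),0],[np.sin(th),-np.cos(th),0],[0,0,-1.]]).T)
    print("t",s["t"],"tcp",s["tcp_pos"].round(4),"shift cm",(M.inv().apply(p-s["tcp_pos"])*100).round(2),"turn",(M.inv()*G).as_rotvec().round(3),"F",s["force"].round(2),"q",s["joint_pos"].round(2))
E
python3 -m jog '[[[58.1,-52.8,0],[0,0,-1.198],0],[[58.1,-52.8,0],[0,0,-1.198],0],[[58.1,-52.8,0],[0,0,-1.198],0],[[58.1,-52.8,0],[0,0,-1.198],0],[[58.1,-52.8,0],[0,0,-1.198],0],[[58.1,-52.8,0],[0,0,-1.198],0],[[58.1,-52.8,0],[0,0,-1.198],0],[[58.1,-52.8,0],[0,0,-1.198],0],[[58.1,-52.8,0],[0,0,-1.198],0],[[58.1,-52.8,0],[0,0,-1.198],0]]'
python3 -c "
from h import *
plan(np.r_[(S0-.04*U)[:2],.238])"
```

```text
t: 1.2
tcp_pos: [0.4251, -0.1991, 0.2387]
ee_rot: [2.384, 2.046, 0.0]
force: [0.8, -0.3, -0.4]
finger_gap: 0.0103
t 1.2 tcp [ 0.4251 -0.1991  0.2387] shift cm [25.36 12.58  0.07] turn [ 0.     0.    -0.001] F [ 0.76 -0.31 -0.4 ] q [ 0.67  0.52 -0.51  2.01  0.39  0.7  -0.23]
```

```bash
python3 -m jog '[[[25.3,12.6,0],[0,0,0],0],[[25.3,12.6,0],[0,0,0],0],[[25.3,12.6,0],[0,0,0],0],[[25.3,12.6,0],[0,0,0],0],[[25.3,12.6,0],[0,0,0],0],[[25.3,12.6,0],[0,0,0],0],[[25.3,12.6,0],[0,0,0],0],[[25.3,12.6,0],[0,0,0],0],[[25.3,12.6,0],[0,0,0],0],[[25.3,12.6,0],[0,0,0],0]]'
python3 -c "
from h import *
plan(np.r_[(S0-.04*U)[:2],.088])"
```

```text
t: 2.2
tcp_pos: [0.5865, 0.0282, 0.2386]
ee_rot: [2.386, 2.043, -0.002]
force: [0.3, -0.0, -0.4]
finger_gap: 0.0005
t 2.2 tcp [0.5865 0.0282 0.2386] shift cm [ 0.46  0.09 15.06] turn [-0.001  0.002 -0.003] F [ 0.3  -0.05 -0.38] q [ 0.14  0.67 -0.46  1.67  0.37  0.89 -0.63]
```

```bash
python3 -m jog '[[[0,0,5],[0,0,0],0],[[0,0,9],[0,0,0],0],[[0,0,12],[0,0,0],0],[[0,0,14],[0,0,0],0],[[0,0,15],[0,0,0],0],[[0,0,15],[0,0,0],0],[[0,0,15],[0,0,0],0]]'
python3 - <<'E'
from h import *
plan(np.r_[(S0-.017*U)[:2],.088])
s,d=eyes.camera("side");t,_=eyes.camera("top")
o=np.zeros((520,800,3),np.uint8)
o[:480,:400]=cv2.resize(s[140:260,170:270,::-1],(400,480),interpolation=cv2.INTER_CUBIC)
o[:400,400:]=cv2.resize(t[130:210,200:280,::-1],(400,400),interpolation=cv2.INTER_CUBIC)
cv2.imwrite("pics/near.png",o)
E
```

```text
t: 2.9
tcp_pos: [0.5877, 0.03, 0.0896]
ee_rot: [2.384, 2.045, 0.002]
force: [-0.4, -0.6, 0.7]
finger_gap: 0.0004
t 2.9 tcp [0.5877 0.03   0.0896] shift cm [ 2.55 -0.02  0.16] turn [ 0.001 -0.    -0.001] F [-0.42 -0.56  0.67] q [ 0.07  0.87 -0.35  1.79  0.5   0.58 -0.75]
```

View pics/near.png

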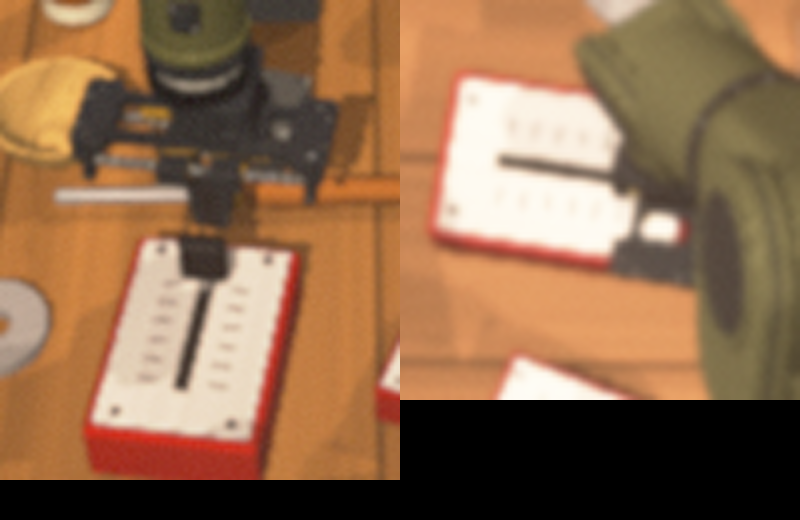

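Aligned behind the paddle: the fingers sit at about (205,190) in the left crop, the paddle at (205,260), and both are on the slot line. The side camera sees the paddle's front face, so I'll track the lever from there.

```bash
cat >> h.py <<'E'
def lever(P=None,p=None):
    if P is None:
        p,d=eyes.camera("side"); P=cloud("side",d)
    q=P-S0; s=q@U; l=q@np.array([U[1],-U[0],0]); z=P[...,2]
    # front face of the paddle: points well between the edges in height
    m=(abs(l)<.014)&(z>.082)&(z<.108)&(s>-.012)&(s<.13)&(p.max(-1)<90)
    f=s[m]; f=f[f>f.max()-.012] if len(f) else f
    return m.sum(), np.round(np.median(f)*1000,1) if len(f) else None
E
python3 -m jog '[[[0.7,0,0],[0,0,0],0],[[1.4,0,0],[0,0,0],0],[[1.7,0,0],[0,0,0],0],[[1.9,0,0],[0,0,0],0],[[1.9,0,0],[0,0,0],0]]'
python3 - <<'E'
from h import *
a=np.load("side.npz"); print("ref",lever(a["P"],a["p"])); print(lever(),lever()); plan(np.r_[(S0-.017*U)[:2],.088])
E
```

```text
t: 3.5
tcp_pos: [0.59, 0.0497, 0.0887]
ee_rot: [-2.383, -2.047, -0.0]
force: [-0.5, -0.7, 0.0]
finger_gap: 0.0004
ref (np.int64(50), np.float64(8.9))
(np.int64(47), np.float64(8.3)) (np.int64(48), np.float64(8.5))
t 3.6 tcp [0.5899 0.0489 0.0886] shift cm [0.64 0.05 0.06] turn [-0.  0. -0.] F [-0.13  0.11  0.27] q [ 0.04  0.87 -0.35  1.78  0.49  0.58 -0.77]
```

```bash
python3 -m jog '[[[0.2,0,0],[0,0,0],0],[[0.4,0,0],[0,0,0],0],[[0.5,0,0],[0,0,0],0],[[0.6,0,0],[0,0,0],0],[[0.7,0,0],[0,0,0],0],[[0.8,0,0],[0,0,0],0],[[0.8,0,0],[0,0,0],0]]'
python3 - <<'E'
from h import *
print(lever()); plan(np.r_[(S0-.017*U)[:2],.088])
E
python3 -m jog '[[[0.1,0,0],[0,0,0],0],[[0.2,0,0],[0,0,0],0],[[0.3,0,0],[0,0,0],0],[[0.3,0,0],[0,0,0],0]]'
python3 - <<'E'
from h import *
print(lever()); plan(np.r_[(S0-.017*U)[:2],.088])
E
```

```text
t: 4.3
tcp_pos: [0.5909, 0.0552, 0.0887]
ee_rot: [2.384, 2.044, -0.004]
force: [-0.3, -4.9, 2.6]
finger_gap: 0.0005
(np.int64(44), np.float64(8.6))
t 4.35 tcp [0.5909 0.0554 0.0887] shift cm [-0.01  0.05  0.07] turn [-0.     0.002 -0.001] F [-2.01 -5.05  2.97] q [ 0.02  0.87 -0.35  1.77  0.49  0.59 -0.78]
t: 4.75
tcp_pos: [0.5919, 0.0615, 0.0887]
ee_rot: [-2.382, -2.047, -0.003]
force: [0.0, -0.3, 1.2]
finger_gap: 0.0005
(np.int64(48), np.float64(16.1))
t 4.8 tcp [0.5919 0.0616 0.0887] shift cm [-0.64  0.05  0.07] turn [ 0.    -0.002  0.001] F [-0.12  0.08  0.01] q [ 0.02  0.87 -0.35  1.77  0.49  0.59 -0.78]
```

Run:
```python
from h import *
print(lever()); print(lever());plan(np.r_[(S0-.017*U)[:2],.088])
```

```text
(np.int64(48), np.float64(16.0))
(np.int64(49), np.float64(16.1))
t 4.9 tcp [0.5919 0.0614 0.0887] shift cm [-0.62  0.05  0.07] turn [ 0.    -0.002  0.001] F [-0.46  0.1   0.35] q [ 0.02  0.87 -0.35  1.77  0.49  0.59 -0.78]
```

```bash
python3 -m jog '[[[0.1,0,0],[0,0,0],0],[[0.2,0,0],[0,0,0],0],[[0.3,0,0],[0,0,0],0],[[0.3,0,0],[0,0,0],0]]'
python3 - <<'E'
from h import *
print(lever()); print(lever());plan(np.r_[(S0-.017*U)[:2],.088])
E
```

```text
t: 5.3
tcp_pos: [0.5923, 0.0636, 0.0887]
ee_rot: [-2.383, -2.047, -0.001]
force: [0.5, 0.4, 0.3]
finger_gap: 0.0008
(np.int64(53), np.float64(18.3))
(np.int64(54), np.float64(17.8))
t 5.4 tcp [0.5924 0.0635 0.0888] shift cm [-0.84  0.03  0.08] turn [ 0.    -0.001  0.   ] F [-0.35  0.42  0.29] q [ 0.01  0.87 -0.35  1.76  0.49  0.59 -0.78]
```

```bash
cat >> h.py <<'E'
def crop(fn):
    s,d=eyes.camera("side"); cv2.imwrite(fn,cv2.resize(s[185:262,185:255,::-1],None,fx=7,fy=7,interpolation=cv2.INTER_CUBIC))
    q=cloud("side",d)-S0; c=q@U; l=q@np.array([U[1],-U[0],0]); z=q[...,2]
    m=(abs(l)<.013)&(s.max(-1)<90)
    for a in np.arange(.066,.126,.006):
        k=m&(z>a)&(z<a+.006)&(c>-.02)&(c<.13); print(round(a,3),k.sum(),np.percentile(c[k]*1000,[10,50,90]).round(1) if k.any() else '')
E
python3 -c "
from h import *
crop('pics/c1.png')"
```

```text
0.066 5 [35.2 47.2 81.3]
0.072 1 [16.4 16.4 16.4]
0.078 5 [16.2 17.3 18.2]
0.084 10 [16.2 17.4 19.4]
0.09 11 [17.  18.2 20.4]
0.096 13 [16.6 18.  20.3]
0.102 10 [16.3 17.2 19.7]
0.108 26 [-0.5 11.  18.4]
0.114 37 [-1.3  8.9 19.3]
0.12 5 [-3.9  1.   3.2]
```

View pics/c1.png

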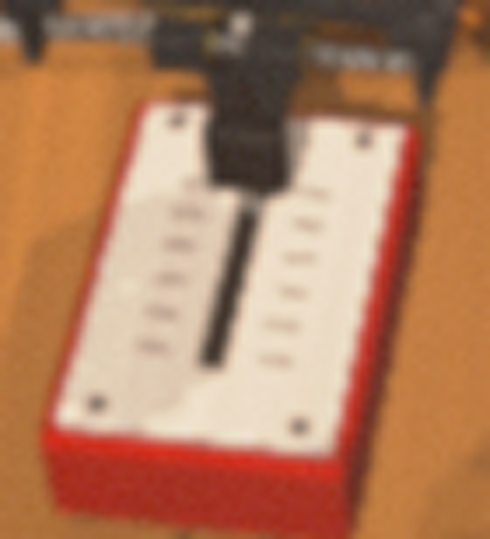

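The paddle's front face (px 245,190) is about 9 mm from park, right at the first crest and not snapped yet. The estimate is consistent, so I'll keep nudging.

```bash
python3 -m jog '[[[0.1,0,0],[0,0,0],0],[[0.2,0,0],[0,0,0],0],[[0.2,0,0],[0,0,0],0]]'
python3 - <<'E'
from h import *
print(lever()); print(lever());plan(np.r_[(S0-.017*U)[:2],.088])
E
```

```text
t: 5.75
tcp_pos: [0.5925, 0.0653, 0.0887]
ee_rot: [-2.383, -2.047, -0.001]
force: [1.0, -0.6, -0.1]
finger_gap: 0.0002
(np.int64(52), np.float64(24.9))
(np.int64(53), np.float64(26.3))
t 5.85 tcp [0.5925 0.065  0.0887] shift cm [-0.99  0.05  0.07] turn [ 0. -0.  0.] F [ 0.51 -0.05  0.7 ] q [ 0.01  0.87 -0.35  1.76  0.49  0.59 -0.79]
```

Click 1: the lever snapped to about 18 mm. The next crest is about 18 mm of tip travel away.

```bash
python3 -m jog '[[[0.3,0,0],[0,0,0],0],[[0.6,0,0],[0,0,0],0],[[0.8,0,0],[0,0,0],0],[[1.0,0,0],[0,0,0],0],[[1.2,0,0],[0,0,0],0],[[1.3,0,0],[0,0,0],0],[[1.4,0,0],[0,0,0],0],[[1.4,0,0],[0,0,0],0]]'
python3 - <<'E'
from h import *
print(lever()); print(lever());plan(np.r_[(S0-.017*U)[:2],.088])
E
python3 -m jog '[[[0.1,0,0],[0,0,0],0],[[0.2,0,0],[0,0,0],0],[[0.2,0,0],[0,0,0],0]]'
python3 - <<'E'
from h import *
print(lever()); print(lever());plan(np.r_[(S0-.017*U)[:2],.088])
E
```

```text
t: 6.65
tcp_pos: [0.5947, 0.0798, 0.0887]
ee_rot: [-2.383, -2.047, -0.002]
force: [-0.7, -1.1, 0.8]
finger_gap: 0.0008
(np.int64(52), np.float64(34.6))
(np.int64(50), np.float64(34.3))
t 6.75 tcp [0.5947 0.0798 0.0887] shift cm [-2.48  0.05  0.07] turn [ 0.    -0.001  0.001] F [-0.77 -0.27  0.5 ] q [-0.01  0.88 -0.35  1.75  0.48  0.6  -0.8 ]
t: 7.05
tcp_pos: [0.595, 0.0815, 0.0887]
ee_rot: [-2.383, -2.047, -0.001]
force: [0.4, -0.3, 0.5]
finger_gap: 0.0006
(np.int64(53), np.float64(36.6))
(np.int64(48), np.float64(36.6))
t 7.15 tcp [0.595  0.0813 0.0887] shift cm [-2.63  0.04  0.07] turn [ 0.    -0.001  0.   ] F [ 0.56  0.83 -0.6 ] q [-0.02  0.88 -0.35  1.75  0.48  0.6  -0.8 ]
```

```bash
python3 -m jog '[[[0.1,0,0],[0,0,0],0],[[0.2,0,0],[0,0,0],0],[[0.2,0,0],[0,0,0],0]]'
python3 - <<'E'
from h import *
print(lever()); print(lever());plan(np.r_[(S0-.017*U)[:2],.088])
E
```

```text
t: 7.45
tcp_pos: [0.5952, 0.0831, 0.0887]
ee_rot: [-2.383, -2.047, -0.001]
force: [0.0, 0.1, -0.7]
finger_gap: 0.0007
(np.int64(57), np.float64(43.4))
(np.int64(60), np.float64(44.8))
t 7.55 tcp [0.5952 0.0828 0.0887] shift cm [-2.78  0.05  0.07] turn [ 0. -0. -0.] F [-0.38 -0.38 -0.55] q [-0.02  0.88 -0.35  1.75  0.48  0.6  -0.81]
```

Click 2: the lever is at about 36 mm. The tip moved 18 mm between snaps, so the same pattern should give the third.

```bash
python3 -m jog '[[[0.3,0,0],[0,0,0],0],[[0.6,0,0],[0,0,0],0],[[0.8,0,0],[0,0,0],0],[[1.0,0,0],[0,0,0],0],[[1.2,0,0],[0,0,0],0],[[1.3,0,0],[0,0,0],0],[[1.4,0,0],[0,0,0],0],[[1.4,0,0],[0,0,0],0]]'
python3 -m jog '[[[0.1,0,0],[0,0,0],0],[[0.2,0,0],[0,0,0],0],[[0.2,0,0],[0,0,0],0]]'
python3 - <<'E'
from h import *
print(lever()); print(lever());plan(np.r_[(S0-.017*U)[:2],.088])
E
```

```text
t: 8.35
tcp_pos: [0.5974, 0.0976, 0.0887]
ee_rot: [-2.382, -2.047, -0.002]
force: [-0.1, -1.3, 0.1]
finger_gap: 0.0003
t: 8.65
tcp_pos: [0.5978, 0.0996, 0.0887]
ee_rot: [-2.382, -2.047, -0.002]
force: [-0.5, -0.3, 0.0]
finger_gap: 0.0001
(np.int64(51), np.float64(54.8))
(np.int64(48), np.float64(54.7))
t 8.75 tcp [0.5977 0.0992 0.0887] shift cm [-4.44  0.04  0.06] turn [ 0.    -0.001  0.   ] F [ 0.72 -0.16 -0.72] q [-0.05  0.88 -0.35  1.73  0.48  0.61 -0.82]
```

```bash
python3 -m jog '[[[0.1,0,0],[0,0,0],0],[[0.2,0,0],[0,0,0],0],[[0.2,0,0],[0,0,0],0]]'
python3 - <<'E'
from h import *
print(lever()); print(lever());plan(np.r_[(S0-.017*U)[:2],.088])
E
```

```text
t: 9.05
tcp_pos: [0.598, 0.1009, 0.0887]
ee_rot: [-2.383, -2.047, -0.001]
force: [0.6, 1.0, -0.1]
finger_gap: 0.0007
(np.int64(58), np.float64(62.5))
(np.int64(64), np.float64(62.7))
t 9.15 tcp [0.5979 0.1006 0.0887] shift cm [-4.58  0.05  0.07] turn [ 0.  0. -0.] F [0.9  0.22 0.32] q [-0.05  0.88 -0.35  1.73  0.47  0.61 -0.82]
```

Click 3: the lever is at about 54 mm. I'll back away, lift, and locate the start cap from the first pictures.

```bash
python3 -m jog '[[[-1,0,0],[0,0,0],0],[[-3,0,0],[0,0,0],0],[[-4,0,-2],[0,0,0],0],[[-4,0,-6],[0,0,0],0],[[-4,0,-10],[0,0,0],0],[[-4,0,-10],[0,0,0],0]]'
python3 - <<'E'
from h import *
for n,w in(("top",(290,318,162,188)),("side",(222,248,154,180))):
    a=np.load(n+".npz"); p=a["p"]; u0,u1,v0,v1=w
    g=p[v0:v1,u0:u1].max(-1).astype(float)
    m=((g<75)*255).astype(np.uint8)
    k,_,st,ce=cv2.connectedComponentsWithStats(m)
    for i in range(1,k):
        if st[i,4]>15: print(n,st[i],ce[i]+[u0,v0],ray(n,ce[i][0]+u0,ce[i][1]+v0,.059 if n=="top" else .055))
    P=a["P"]; c=np.array([.5627,-.1454]); r=np.hypot(P[...,0]-c[0],P[...,1]-c[1])
    q=P[(r<.06)&(abs(P[...,2]-.045)<.006)]; print(cv2.minAreaRect(q[:,:2].astype(np.float32)))
    q=P[(r<.04)&(P[...,2]>.0545)]; print("cap",len(q),np.median(q,0))
print(lever()); plan(np.array([.5627,-.1454,.16]))
E
```

```text
t: 9.75
tcp_pos: [0.5951, 0.0609, 0.1939]
ee_rot: [2.381, 2.041, 0.014]
force: [1.0, 0.6, 0.1]
finger_gap: 0.0002
((0.5693538784980774, -0.14913801848888397), (0.07951077818870544, 0.08048319071531296), 72.85187530517578)
cap 45 [ 0.57001654 -0.14942231  0.05752772]
side [ 7  6  8  7 46] [232.52173913 162.86956522] [ 0.56734628 -0.14278434  0.055     ]
((0.5688671469688416, -0.14524559676647186), (0.08472813665866852, 0.08094106614589691), 73.22322082519531)
cap 45 [ 0.56882729 -0.14426074  0.06033384]
(np.int64(48), np.float64(62.7))
t 9.8 tcp [0.5935 0.0603 0.1913] shift cm [-20.81   0.08   3.1 ] turn [ 0.005 -0.001 -0.001] F [-0.63 -0.65 -0.42] q [ 0.07  0.73 -0.43  1.7   0.4   0.79 -0.71]
```

```bash
python3 -m jog '[[[-5,0,0],[0,0,0],0],[[-10,0.2,0],[0,0,0],0],[[-15,0.4,0],[0,0,0],0],[[-19,0.7,0],[0,0,0],0],[[-20.9,0.7,0],[0,0,0],0],[[-20.9,0.7,0],[0,0,0],0],[[-20.9,0.7,4],[0,0,0],0],[[-20.9,0.7,8],[0,0,0],0],[[-20.9,0.7,10],[0,0,0],0],[[-20.9,0.7,10],[0,0,0],0]]'
python3 - <<'E'
from h import *
plan(np.array([.569,-.147,.062]))
s,_=eyes.camera("side");t,_=eyes.camera("top")
o=np.zeros((480,800,3),np.uint8)
o[:480,:400]=cv2.resize(s[110:230,185:285,::-1],(400,480),interpolation=cv2.INTER_CUBIC)
o[:400,400:]=cv2.resize(t[130:210,250:330,::-1],(400,400),interpolation=cv2.INTER_CUBIC)
cv2.imwrite("pics/btn.png",o)
E
```

```text
t: 10.8
tcp_pos: [0.5646, -0.1441, 0.0853]
ee_rot: [-2.376, -2.046, 0.006]
force: [-0.9, -0.5, 0.5]
finger_gap: 0.0006
t 10.8 tcp [ 0.5646 -0.1441  0.0853] shift cm [-0.23  0.5   2.33] turn [-0.007 -0.001  0.003] F [-0.93 -0.49  0.5 ] q [ 0.38  0.87 -0.37  1.8   0.53  0.58 -0.47]
```

View pics/btn.png

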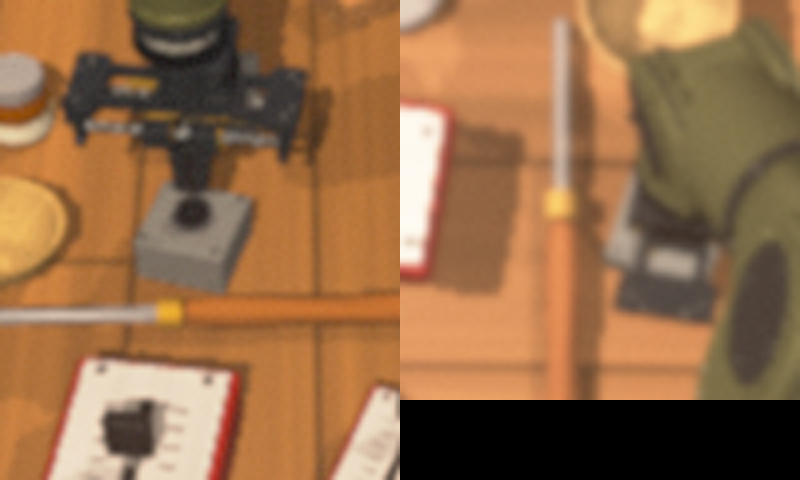

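The fingers are over the small cap (px 192,212) and the lever is well away from the arm. Now a small sideways correction, then a slow press.

```bash
python3 -m jog '[[[-0.1,0.4,0],[0,0,0],0],[[-0.1,0.4,1],[0,0,0],0],[[-0.1,0.4,2],[0,0,0],0],[[-0.1,0.4,2.3],[0,0,0],0],[[-0.1,0.4,2.3],[0,0,0],0]]'
python3 -m jog '[[[0,0,0.2],[0,0,0],0],[[0,0,0.4],[0,0,0],0],[[0,0,0.5],[0,0,0],0],[[0,0,0.5],[0,0,0],0]]'
python3 -c "
from h import *
plan(np.array([.569,-.147,.053]))"
```

```text
t: 11.4
tcp_pos: [0.5703, -0.1483, 0.065]
ee_rot: [-2.383, -2.046, 0.002]
force: [0.3, 0.6, 0.2]
finger_gap: 0.0002
t: 11.8
tcp_pos: [0.5709, -0.1483, 0.0607]
ee_rot: [2.384, 2.046, -0.0]
force: [-0.3, -0.1, -0.0]
finger_gap: 0.0006
t 11.8 tcp [ 0.5709 -0.1483  0.0607] shift cm [ 0.1  -0.21  0.77] turn [-0.  0. -0.] F [-0.35 -0.1  -0.04] q [ 0.37  0.91 -0.35  1.79  0.56  0.53 -0.49]
```

```bash
python3 -m jog '[[[0.1,-0.1,0.2],[0,0,0],0],[[0.1,-0.1,0.4],[0,0,0],0],[[0.1,-0.1,0.6],[0,0,0],0],[[0.1,-0.1,0.7],[0,0,0],0],[[0.1,-0.1,0.7],[0,0,0],0]]'
python3 -m jog '[[[0,0,0.1],[0,0,0],0],[[0,0,0.2],[0,0,0],0],[[0,0,0.2],[0,0,0],0]]'
```

```text
t: 12.3
tcp_pos: [0.5704, -0.1472, 0.0539]
ee_rot: [2.383, 2.046, 0.001]
force: [0.4, -0.8, 4.3]
finger_gap: 0.0005
t: 12.6
tcp_pos: [0.5705, -0.1473, 0.0533]
ee_rot: [2.383, 2.045, 0.0]
force: [-2.2, -0.2, 16.5]
finger_gap: 0.0006
```

The button has bottomed: 16.5 N with no further travel, against about 5 N for fully down. I'll release and lift.

```bash
python3 -m jog '[[[0,0,-0.5],[0,0,0],0],[[0,0,-1.5],[0,0,0],0],[[0,0,-4],[0,0,0],0],[[0,0,-8],[0,0,0],0],[[0,0,-12],[0,0,0],0],[[0,0,-15],[0,0,0],0],[[-5,-5,-15],[0,0,0],0],[[-9,-9,-15],[0,0,0],0],[[-10,-10,-15],[0,0,0],0],[[-10,-10,-15],[0,0,0],0]]'
python3 - <<'E'
from h import *
print(lever());plan(np.zeros(3))
s,d=eyes.camera("side"); P=cloud("side",d); r=np.hypot(P[...,0]-.569,P[...,1]+.147)
print("cap z",np.nanmedian(P[...,2][(r<.008)]))
cv2.imwrite("pics/end.png",cv2.resize(s[105:280,120:320,::-1],None,fx=3,fy=3,interpolation=cv2.INTER_CUBIC))
E
```

```text
t: 13.6
tcp_pos: [0.4491, -0.2354, 0.201]
ee_rot: [-2.389, -2.034, 0.013]
force: [0.4, -0.8, 0.2]
finger_gap: 0.0005
(np.int64(52), np.float64(62.8))
t 13.65 tcp [ 0.4528 -0.233   0.2015] shift cm [ 15.96 -48.3   20.29] turn [-0.003  0.001 -0.005] F [ 0.47  1.02 -0.71] q [ 0.69  0.63 -0.49  1.94  0.45  0.69 -0.24]
cap z 0.06141871806595012
```

View pics/end.png

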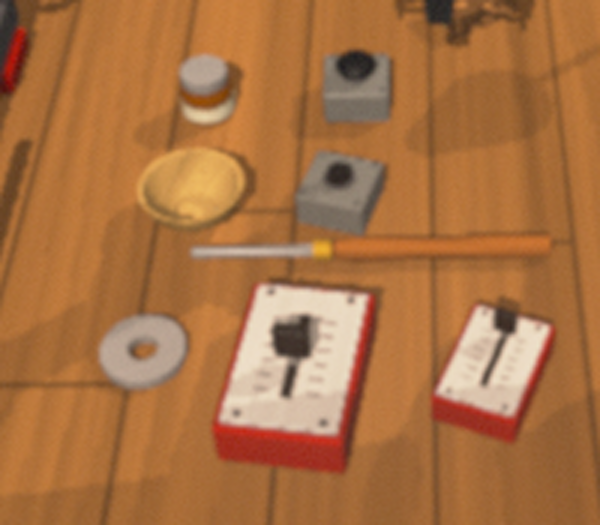

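The lever (px 293,338) sits in the third notch, the start cap (340,175) is back up, and the loose things in view are undisturbed. The arm is clear.

```bash
python3 -c "
from workcell import order
print(order.hand_in())"
```

```text
the job is handed in; nothing more can be done
None
```

The lathe is set to third speed and the start button has been pressed. I handed the job in at about 13.7 s of the 51 s.

- **Lever:** I pushed it with the shut fingertips on the large red selector. Snaps measured about 18, 36 and 54 mm, and it stayed at about 54 mm after I backed off and again at the end. It never reached the fourth click.
- **Start button:** I pressed the small straight-sided cap until it bottomed, about 6 mm down at 16.5 N. Afterwards the cap read 61 mm above the bench against a nominal 59, so it sprang back within the depth noise.
- **Stop button and loose things:** The stop button was never approached. The bowl, jar, gouge and faceplate looked undisturbed in the last picture. The mallet, chuck key, billet and sanding block were outside that crop, and I never moved near them.
- **Disagreement:** The two cameras differed by 3–5 mm in y on positions. I used averages, and contact forces agreed with them. No check failed.

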